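# Open the lathe drive's terminal box

## Robot

A 7-joint arm with a two-finger parallel gripper is mounted at the origin on the work surface. World frame = base frame: x ahead of the robot, y to its left, z up, the work surface at z = 0. Lengths are in m, angles in rad, forces in N, time in s.
With the tool pointing down it reaches from about 0.425 to 0.95 m from the base axis. Payload 4.7 kg.
Tool frame: the origin (TCP) lies between the finger pads; the fingertips stand 25 mm ahead of it and the grasp point (between the pads) lies 6 mm ahead of it; x points along the fingers, z is the direction in which the jaws open and shut, and the axes are right-handed (so a half turn about x gives the same grasp; the last joint's range is limited). The gripper opens to 85 mm and grips with 20 to 120 N. Pads are 22 mm wide; open, the fingers measure 114 mm over their backs; the gripper's body (76 mm by 85 mm) begins 54 mm behind the grasp point. The pads swing forward as they close: fully open they stand 13 mm farther back than shut.
Start: joints at [-1.259, 0.469, -0.049, 1.532, 0.024, 1.141, -0.082], TCP at [0.226, 0.636, 0.256] pointing down, gripper open.
Joint ranges: [-2.59, 2.59], [-0.33, 1.99], [-1.39, 1.29], [0.1, 2.45], [-1.04, 4.18], [0.21, 1.99], [-2.66, 2.66]. Speed limits (rad/s): [2.57, 2.57, 3.14, 3.14, 3.14, 3.14, 3.14].

## Interface

Orientations are given as a 3x3 rotation matrix whose columns are the frame's x, y, z axes.
In Python, from rig import * gives the robot as it stands. Calls block until the motion is done:
- movep(position, orientation): joint-space move of the TCP to a pose.
- move_l(position, attitude=None, feed=0.15, until_force=None): straight line of the TCP; attitude=None keeps the orientation; feed is the mean speed in m/s. With until_force (N) it stops when the force on the tool has changed by that much, and returns True; else False.
- move_joints(angles): joint-space move.
- command_gripper(opening, newtons=None): finger opening in m; newtons is the grip in N (None keeps the last); returns when the fingers have stopped.
- sleep(seconds).
- inverse_kinematics(position, orientation): joint angles nearest the present ones, or None.
- sense(): the state.
- camera(name): name is "scene" or "top"; returns (picture, depth): 384x512x3 uint8, red, green, blue; 384x512 float32, m along the optical axis (not along the pixel's ray), 0 where there is no reading.
- camera_params(name): a dict with "K" (3x3 intrinsics, pixels), "position" and "rotation" of the camera in the world. Camera axes: x right, y down, z forward; pixel columns grow to the right and rows downward; lengths in m; the calibration is good to about 2 mm. A picture is of the moment at which its call begins. camera_params takes no time and is no camera call.
A pose or a line that the arm cannot do raises Unreachable and nothing moves.
- finish_job(): hands the job in, once; it reports no verdict.
The state is a dict: "time_s": time; "joint_pos": joint angles; "qd": joint speeds; "joint_efforts": joint torques, N m; "position": TCP position; "tcp_rot": TCP orientation; "wrist_force": force on the tool from outside, world axes, zero at the start; "ft_torque": the same for the moment, N m; "finger_gap": finger opening in m.
Only numpy, scipy, OpenCV 4.12 (cv2) and the standard library are available. Lean on these libraries where they do the work, as an engineer would, in place of code of your own. Each camera call takes 0.05 s, during which the arm holds its last target.

## Task

The spinning lathe's terminal box has to be opened for inspection. Press the snap tab in front of the cover all the way in, then push the released cover from behind along its track, over the tab, until it is completely off its seat and lies flat on the ledge, baring the terminals. Only press and push with the fingertips: do not grip or lift the cover, and leave the things around the box where they stand.

Things in the scene. Friction and masses are not known exactly. Their poses are not given: they have to be found in the camera images.
- terminal_box: Low grey metal box fixed to the bench, x = -56 to 184 mm, y = +-65 mm; the deck that the cover slides on is 40 mm above the bench. Origin on the bench under the middle of the cover's seat; +x is the way the cover slides off, z up. Along x: seat, snap tab, ledge, end stop. Curbs 7.5 mm high at y = +-57 mm guide the cover all along.
- seat (a point): Middle of the cover's seat, at deck height: a well with the terminals, x = -50 to 50 mm of terminal_box. Dark lips at both sides (|y| over 49 mm, tops 51.5 mm above the bench) hold the cover's flanges down. Behind the seat stand only two corner stops (|y| 40 to 57 mm, 6 mm high); the box ends 6 mm behind the cover.
- ledge (a point): Where the cover's origin comes when it lies on the ledge near the end stop: on the deck, x = 125 mm of terminal_box. The end stop is a bar across the track at x = 176 to 184 mm, 12 mm high over the deck. The ledge is flat and empty.
- tab_top (a point): Centre of the top of the snap tab, a black block with ribs, 30 mm (along x) by 40 mm wide, at x = 67 mm, y = 0 of terminal_box. Out, its top is 52 mm above the bench (12 mm over the deck); fully pressed it is 42 mm above the bench (2 mm over the deck).
- tab (a joint): How far the tab is pressed straight down, in m: 0 out, 0.010 fully in. Moves against about 5 N, stiffly, and stays where it is left. The cover passes once it is above about 0.0083.
- cover: Loose aluminium cover, 100 mm long (x), 90 wide, 24 high, with side flanges 6 mm high (110 over them), about 0.3 kg. Origin at the centre of its underside, axes as the box's; starts on the seat. The tab, while out, blocks it. Slides at 1 to 6 N: clear of the seat after 103 mm, at the end stop after 126. Between the flanges its underside is 4 mm above the deck and so passes over the pressed tab.
- cover_rear (a point): Centre of the cover's rear end face (upright, 90 mm wide, 24 mm high), the face to push, 12 mm above the cover's underside, at x = -50 mm of the cover.
- former: Bystander: turned light wood former, 60 mm in diameter at the foot, 52 mm high, loose on the bench beside the box. Origin at the centre of its underside.
- spun_cup: Bystander: open copper cup, 58 mm in diameter, 60 mm high, loose on the bench beside the box. Origin at the centre of its underside.
- centre: Bystander: steel lathe centre standing point up, 42 mm in diameter, 72 mm high, loose on the bench beside the box. Origin at the centre of its underside.
There are look-alikes about, which are no part of the job. There is more than one size of the cover; the one meant has the size given above.

How it is judged:
By the outcome, as a careful person would: the job done as asked, in the order asked, and still so for the second after the job is handed in, with the robot touching nothing.
It also fails if it takes over 45 s, if anything falls off the work surface, if the arm or the gripper's body presses on something with over 40 N, if the wrist force passes 120 N, or if a joint passes its speed limit or range.

## Working session

There is one attempt and no reset: what is moved stays moved. The work goes in short steps, each a Python script; the robot and the scene stay as the last script left them, time stands still between calls to the robot, and variables do not carry over. Pictures are saved under pics/ and viewed, and the job is handed in when it is done.

```bash
mkdir -p pics; ls; python3 - <<'E'
from rig import *
import cv2,numpy as np
for n in("scene","top"):
    p,d=camera(n);c=camera_params(n)
    cv2.imwrite(f"pics/{n}0.png",p[:,:,::-1]);np.savez(f"{n}0.npz",p=p,d=d,**c)
    print(n,c)
print(sense())
E
```

```text
pics
scene {'K': array([[462.14488442,   0.        , 258.04527668],
       [  0.        , 462.14488442, 187.92928109],
       [  0.        ,   0.        ,   1.        ]]), 'position': array([0.87311205, 0.54403028, 0.63383204]), 'rotation': array([[-0.86820244,  0.33847959, -0.36284444],
       [ 0.49605866,  0.57397781, -0.65151767],
       [-0.01226077, -0.74564136, -0.66623467]])}
top {'K': array([[437.56917744,   0.        , 245.22504558],
       [  0.        , 437.56917744, 187.22746327],
       [  0.        ,   0.        ,   1.        ]]), 'position': array([0.45567385, 0.03267852, 0.89828156]), 'rotation': array([[-0.02028972, -0.99445029,  0.10323254],
       [-0.99977571,  0.02080783,  0.00394436],
       [-0.00607052, -0.10312936, -0.99464943]])}
{'time_s': 0.1, 'joint_pos': array([-1.25889299,  0.46936324, -0.04860709,  1.53354125,  0.02408174,
        1.14099232, -0.08229056]), 'qd': array([ 0.00040177, -0.00159142,  0.00075066, -0.00347253,  0.00139223,
        0.00144695,  0.00113758]), 'joint_efforts': array([ 7.74057353e-04, -5.11516392e+01, -4.68682742e-02, -2.38390285e+01,
        1.07987516e-02,  4.35268346e-03,  1.27494371e-05]), 'position': array([0.22543328, 0.63575049, 0.25537876]), 'tcp_rot': array([[-5.40388168e-04, -9.42500148e-01,  3.34205295e-01],
       [-1.63243419e-03,  3.34205730e-01,  9.42498735e-01],
       [-9.99998522e-01, -3.62529857e-05, -1.71917029e-03]]), 'wrist_force': array([-0.54174677, -0.24407289, -0.12127206]), 'ft_torque': array([ 0.05315905, -0.02405072, -0.03644982]), 'finger_gap': 0.08513358205613641}
```

View pics/scene0.png

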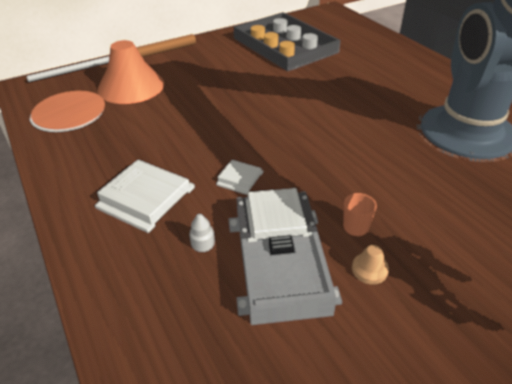

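View pics/top0.png

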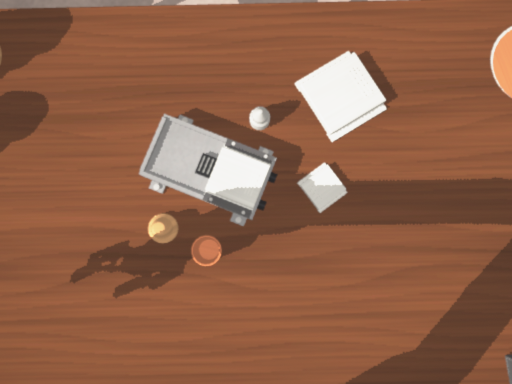

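The top view shows the box centred near (208,168), with the cover at (240,178), the tab at (206,165) and the ledge at upper left. The look-alike covers lie at (342,95) and (322,187). Next I'll deproject the cloud and fit the box.

```bash
cat >h.py <<'E'
import numpy as np,cv2
def cloud(p,d,c):
    v,u=np.mgrid[:384,:512]; K=c["K"]
    q=np.stack([(u-K[0,2])/K[0,0]*d,(v-K[1,2])/K[1,1]*d,d],-1)
    return q@c["rotation"].T+c["position"]
E
python3 - <<'E'
from h import *
for n in("top","scene"):
    z=np.load(n+"0.npz");w=cloud(z["p"],z["d"],z)
    if n=="top": sl=(slice(105,235),slice(130,290))
    else: sl=(slice(180,330),slice(220,350))
    r=w[sl]; ok=z["d"][sl]>0
    print(n, "bench z",np.median(w[...,2][(z["d"]>0)&(abs(w[...,2])<.02)]))
    im=cv2.resize(z["p"][sl][:,:,::-1],None,fx=4.5 if n=="top" else 4,fy=4.5 if n=="top" else 4,interpolation=cv2.INTER_CUBIC);
    im=im[:600,:800];cv2.imwrite(f"pics/{n}0z.png",im)
    m=ok&(r[...,2]>.03)&(r[...,2]<.058)
    m=m.astype(np.uint8); k,lab,st,ce=cv2.connectedComponentsWithStats(m)
    i=1+np.argmax(st[1:,4]); q=r[lab==i]
    (cx,cy),(a,b),ang=cv2.minAreaRect(q[:,:2].astype(np.float32)); print((cx,cy),(a,b),ang)
    for lo,hi in((.036,.044),(.06,.07)):
        mm=ok&(r[...,2]>lo)&(r[...,2]<hi)
        k,lab,st,ce=cv2.connectedComponentsWithStats(mm.astype(np.uint8)); i=1+np.argmax(st[1:,4]); q=r[lab==i]
        print(lo,cv2.minAreaRect(q[:,:2].astype(np.float32)),q.mean(0),len(q))
    # other objects
    mm=(z["d"]>0)&(w[...,2]>.01)
    k,lab,st,ce=cv2.connectedComponentsWithStats(mm.astype(np.uint8))
    for i in range(1,k):
        if 60<st[i,4]<20000:
            q=w[lab==i]; print(ce[i].round(),st[i,4],q.mean(0).round(3),q.min(0).round(3),q.max(0).round(3))
E
```

```text
top bench z 0.0007954453468969058
(0.5875461101531982, 0.1081428974866867) (0.24415281414985657, 0.130331352353096) 67.013916015625
0.036 ((0.6078760027885437, 0.1547527313232422), (0.12690794467926025, 0.11426723748445511), 66.93956756591797) [0.60968967 0.15962281 0.0408778 ] 3144
0.06 ((0.5622249841690063, 0.05036476254463196), (0.10003446042537689, 0.09046519547700882), 66.99716186523438) [0.56155925 0.0502321  0.06481016] 2404
[342.  94.] 3946 [ 0.733 -0.164  0.032] [ 0.652 -0.252  0.01 ] [ 0.818 -0.081  0.038]
[260. 118.] 367 [0.682 0.005 0.046] [ 0.668 -0.017  0.011] [0.707 0.024 0.076]
[209. 167.] 8286 [0.586 0.108 0.05 ] [ 0.482 -0.028  0.01 ] [0.695 0.245 0.07 ]
[323. 187.] 1077 [ 0.544 -0.121  0.017] [ 0.5   -0.166  0.01 ] [ 0.589 -0.075  0.022]
[163. 228.] 677 [0.468 0.201 0.031] [0.438 0.175 0.01 ] [0.497 0.233 0.058]
[204. 251.] 382 [0.421 0.118 0.045] [0.396 0.084 0.01 ] [0.451 0.139 0.065]
scene bench z 0.00037310849711724714
(0.5876132249832153, 0.10886865854263306) (0.24239060282707214, 0.1303388625383377) 67.05306243896484
0.036 ((0.6032127141952515, 0.146685242652
[... 378 characters left out ...]
] [-0.62  -0.582  0.01 ] [0.105 0.105 0.33 ]
[286.  38.] 2983 [ 0.124 -0.609  0.028] [ 0.003 -0.77   0.01 ] [ 0.234 -0.468  0.045]
[126.  67.] 3464 [ 0.617 -0.639  0.048] [ 0.36  -0.791  0.01 ] [ 0.859 -0.533  0.123]
[144. 191.] 3382 [ 0.74  -0.154  0.03 ] [ 0.652 -0.252  0.01 ] [ 0.82  -0.079  0.037]
[240. 173.] 747 [ 0.546 -0.118  0.017] [ 0.5   -0.167  0.01 ] [ 0.59  -0.076  0.02 ]
[283. 256.] 10024 [0.598 0.131 0.046] [ 0.476 -0.027  0.01 ] [0.694 0.245 0.068]
[359. 211.] 1051 [0.424 0.112 0.041] [0.395 0.084 0.01 ] [0.453 0.141 0.062]
[201. 232.] 617 [0.692 0.014 0.04 ] [ 0.669 -0.01   0.01 ] [0.71  0.025 0.074]
[371. 264.] 920 [0.477 0.211 0.03 ] [0.44  0.175 0.01 ] [0.497 0.234 0.054]
```

```bash
cat >>h.py <<'E'
from rig import *
yaw=np.deg2rad(67.05); O=np.array([.5622,.0498,0]); ex=np.array([np.cos(yaw),np.sin(yaw),0]); ey=np.array([-ex[1],ex[0],0]); ez=np.array([0,0,1.])
def W(x,y,z): return O+x*ex+y*ey+z*ez   # box (m) -> world
def B(p): d=np.asarray(p)-O; return np.array([d@ex,d@ey,d@ez]).round(4)
def R(s): 
    z=s*ey; x=-ez; return np.column_stack([x,np.cross(z,x),z])
def best():
    q0=sense()["joint_pos"]; o=[]
    for s in(1,-1):
        qs=[inverse_kinematics(W(x,0,z),R(s)) for x,z in((.067,.13),(.067,.065),(-.085,.13),(-.085,.07),(.06,.07))]
        if all(q is not None for q in qs): o.append((max(abs(qs[0]-q0)),s))
        print(s,[None if q is None else q.round(2) for q in qs])
    return min(o)[1]
E
python3 - <<'E'
from h import *
s=best();print("use",s)
command_gripper(0.0,20)
movep(W(.067,0,.14),R(s))
t=sense();print(t["time_s"],B(t["position"]),t["finger_gap"],t["wrist_force"])
p,d=camera("scene");cv2.imwrite("pics/s1.png",p[:,:,::-1])
open("s","w").write(str(s))
E
```

```text
1 [array([-0.17,  0.48, -0.11,  1.84,  0.07,  0.83,  2.42]), array([-0.14,  0.58, -0.16,  1.87,  0.13,  0.71,  2.37]), array([ 0.82,  0.7 , -1.18,  1.96,  0.77,  1.03,  2.02]), array([ 0.81,  0.84, -1.18,  1.99,  0.95,  1.01,  1.89]), array([-0.14,  0.56, -0.15,  1.88,  0.12,  0.71,  2.38])]
-1 [array([-0.64,  0.52,  0.51,  1.86, -0.34,  0.84, -0.35]), array([-0.6 ,  0.61,  0.47,  1.9 , -0.41,  0.73, -0.29]), array([-0.5 ,  0.44,  0.6 ,  2.03, -0.35,  0.78, -0.09]), array([-0.41,  0.52,  0.5 ,  2.06, -0.41,  0.65, -0.04]), array([-0.6 ,  0.6 ,  0.48,  1.91, -0.4 ,  0.73, -0.29])]
use -1
3.175 [0.0686 0.0007 0.14  ] -0.00032838530518377815 [-0.41328953  0.35105248 -0.40162243]
```

View pics/s1.png

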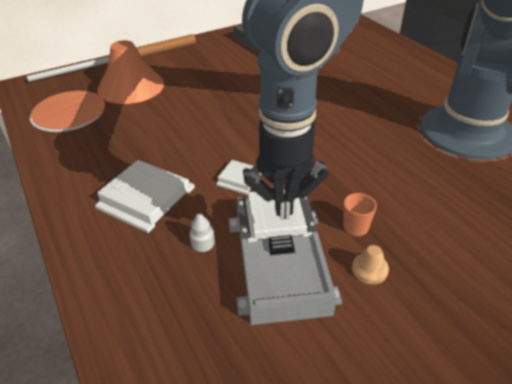

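The closed fingertips show at (285,213), about 60 mm above the tab at (282,243), with nothing in between. Pressing now.

```bash
python3 - <<'E'
from h import *
s=int(open("s").read())
c=camera_params("scene");q=(W(.067,0,.115)-c["position"])@c["rotation"];print("proj tip",(c["K"]@q/q[2])[:2])
def st(m): 
    t=sense();print(m,round(t["time_s"],2),B(t["position"]),t["wrist_force"].round(1))
move_l(W(.067,0,.085),R(s),feed=.08); st("above")
r=move_l(W(.067,0,.070),feed=.03,until_force=3); st(("touch",r))
r=move_l(W(.067,0,.0645),feed=.015,until_force=25); st(("press",r))
sleep(.3); st("held")
E
```

```text
proj tip [282.74098718 214.61792132]
above 4.07 [ 0.067  -0.0004  0.0852] [ 0.1 -0.5 -0.4]
('touch', True) 4.47 [ 0.0672 -0.0001  0.074 ] [0.1 1.  0.8]
('press', True) 5.1 [0.0669 0.0001 0.0671] [-1.3 -0.7  4.8]
held 5.4 [0.0669 0.0002 0.0671] [-1.   0.7  6.2]
```

```bash
python3 - <<'E'
from h import *
s=int(open("s").read())
def st(m): 
    t=sense();print(m,round(t["time_s"],2),B(t["position"]),t["wrist_force"].round(1))
r=move_l(W(.067,0,.064),feed=.015,until_force=28); st(("press2",r))
move_l(W(.067,0,.13),feed=.15)
movep(W(-.085,0,.13),R(s)); st("behind")
for n in("top","scene"):
    p,d=camera(n);c=camera_params(n);w=cloud(p,d,c)
    cv2.imwrite(f"pics/{n}2.png",p[:,:,::-1])
    b=np.stack([(w-O)@ex,(w-O)@ey,w[...,2]],-1); ok=d>0
    for nm,x0,x1,yy in(("tab",.056,.078,.014),("deck",.10,.15,.03),("cover",-.03,.03,.03)):
        m=ok&(b[...,0]>x0)&(b[...,0]<x1)&(abs(b[...,1])<yy); print(n,nm,m.sum(),np.percentile(b[m][:,2],[10,50,90]).round(4))
E
```

```text
('press2', True) 5.62 [ 0.067  -0.      0.0671] [-1.3  0.4  6.7]
behind 6.86 [-0.0851  0.0004  0.1293] [-0.1 -0.4  0.3]
top tab 154 [0.0411 0.0432 0.0451]
top deck 743 [0.0391 0.041  0.0429]
top cover 940 [0.063  0.0647 0.0667]
scene tab 168 [0.0413 0.0428 0.0442]
scene deck 949 [0.0388 0.0402 0.0414]
scene cover 848 [0.0627 0.0642 0.0656]
```

View pics/scene2.png

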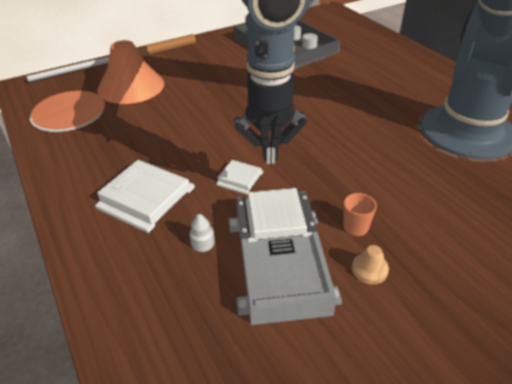

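View pics/top2.png

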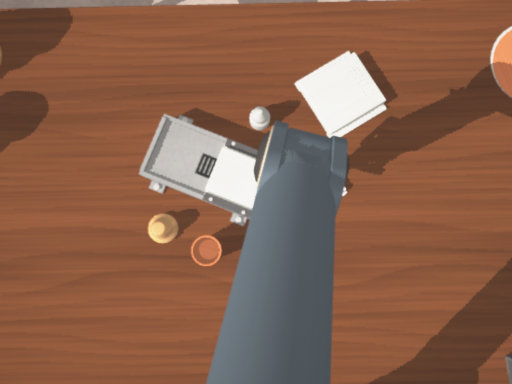

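The tab at (282,246) now lies nearly level with the ledge, about 2.3 mm above the deck by depth, so it is fully in. The cover is still on its seat and the bystanders haven't moved. Next, the push.

```bash
python3 - <<'E'
from h import *
s=int(open("s").read())
def st(m): 
    t=sense();f=t["wrist_force"];print(m,round(t["time_s"],2),B(t["position"]),"fx",round(f@ex,1),"fy",round(f@ey,1),"fz",round(f[2],1))
    return B(t["position"])
Z=.0735
move_l(W(-.085,0,Z),R(s),feed=.1); st("down")
r=move_l(W(-.045,0,Z),feed=.02,until_force=2); x=st(("contact",r))[0]
if r:
    for k in (10,60,118):
        r=move_l(W(x+k/1000,0,Z),feed=.04,until_force=20); st((k,r))
        if r: break
    p,d=camera("scene");cv2.imwrite("pics/s3.png",p[:,:,::-1])
E
```

```text
down 7.67 [-0.0849 -0.0004  0.0737] fx 0.8 fy -0.4 fz 1.2
('contact', False) 9.82 [-0.045   0.      0.0735] fx -1.2 fy -0.7 fz 0.4
```

```bash
ls pics
```

```text
s1.png
scene0.png
scene0z.png
scene2.png
top0.png
top0z.png
top2.png
```

```bash
cat >>h.py <<'E'
def edges():
    for n in("scene","top"):
        p,d=camera(n);c=camera_params(n);w=cloud(p,d,c)
        b=np.stack([(w-O)@ex,(w-O)@ey,w[...,2]],-1)
        m=(d>0)&(b[...,2]>.059)&(b[...,2]<.068)&(abs(b[...,1])<.044)&(b[...,0]>-.06)&(b[...,0]<.19)
        q=b[m]; print(n,m.sum(),"cover top x",np.percentile(q[:,0],[1,99]).round(4),"z",np.median(q[:,2]).round(4))
    return
E
python3 - <<'E'
from h import *
p,d=camera("scene");cv2.imwrite("pics/s3.png",p[:,:,::-1])
edges()
E
```

```text
scene 2198 cover top x [-0.0367  0.066 ] z 0.0642
top 805 cover top x [0.0246 0.0656] z 0.0648
```

View pics/s3.png

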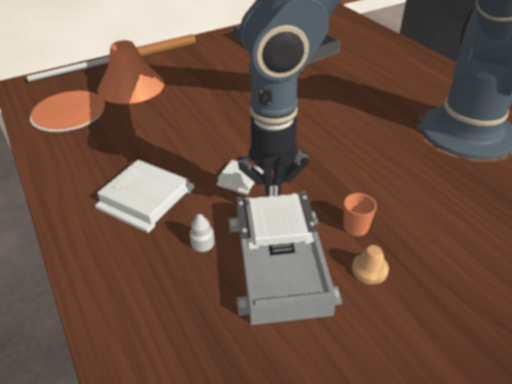

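The cover slid freely over the tab. Its front edge is now at x ≈ 66 mm and its rear 11 mm ahead of the TCP. I'll keep pushing until the cover is at about +121 mm.

```bash
python3 - <<'E'
from h import *
def st(m): 
    t=sense();f=t["wrist_force"];print(m,round(t["time_s"],2),B(t["position"]),"fx",round(f@ex,1),"fy",round(f@ey,1),"fz",round(f[2],1))
Z=.0735
for x in (-.01,.03,.061):
    r=move_l(W(x,0,Z),feed=.035,until_force=20); st((x,r))
    if r: break
edges()
p,d=camera("scene");cv2.imwrite("pics/s4.png",p[:,:,::-1])
E
```

```text
(-0.01, False) 11.12 [-0.0098 -0.      0.0736] fx 0.3 fy 0.2 fz 0.8
(0.03, False) 12.42 [ 0.0302 -0.      0.0735] fx -1.3 fy -0.8 fz 0.4
(0.061, False) 13.45 [0.0616 0.0001 0.0734] fx 1.2 fy -0.9 fz -0.5
scene 2962 cover top x [0.0687 0.1722] z 0.0642Traceback (most recent call last):
  File "<stdin>", line 8, in <module>
  File "h.py", line 24, in edges
    q=b[m]; print(n,m.sum(),"cover top x",np.percentile(q[:,0],[1,99]).round(4),"z",np.median(q[:,2]).round(4))
                                          ~~~~~~~~~~~~~^^^^^^^^^^^^^^^
    return _quantile_unchecked(
        a, q, axis, out, overwrite_input, method, keepdims, weights)
    return _ureduce(a,
                    func=_quantile_ureduce_func,
    ...<5 lines>...
                    overwrite_input=overwrite_input,
                    method=method)
    r = func(a, **kwargs)
    result = _quantile(arr,
                       quantiles=q,
    ...<2 lines>...
                       out=out,
                       weights=wgt)
    slices_having_nans = np.isnan(arr[-1, ...])
                                  ~~~^^^^^^^^^
IndexError: index -1 is out of bounds for axis 0 with size 0
```

The scene camera puts the cover at x = 69–172 mm, so its centre is near +121. The traceback came only from the arm blocking the top camera. I'll back off, retreat and check.

```bash
python3 - <<'E'
from h import *
s=int(open("s").read())
move_l(W(.03,0,.0735),feed=.1)
move_l(W(.02,0,.18),feed=.2)
movep(W(-.16,0,.25),R(s))
sleep(.3)
for n in("scene","top"):
    p,d=camera(n);cv2.imwrite(f"pics/{n}5.png",p[:,:,::-1])
    w=cloud(p,d,camera_params(n)); b=np.stack([(w-O)@ex,(w-O)@ey,w[...,2]],-1)
    m=(d>0)&(b[...,2]>.059)&(b[...,2]<.069)&(abs(b[...,1])<.06)&(b[...,0]>.03)&(b[...,0]<.19)
    if m.sum()>50:
        q=b[m];A=np.c_[q[:,:2],np.ones(len(q))];f=np.linalg.lstsq(A,q[:,2],rcond=None)[0]
        print(n,m.sum(),np.percentile(q[:,0],[1,99]).round(4),np.median(q[:,2]).round(4),"tilt",f[:2].round(4),cv2.minAreaRect(q[:,:2].astype(np.float32)))
    mm=(d>0)&(w[...,2]>.01)
    k,lab,stt,ce=cv2.connectedComponentsWithStats(mm.astype(np.uint8))
    for i in range(1,k):
        if 200<stt[i,4]<5000:
            q=w[lab==i]; print(ce[i].round(),stt[i,4],q.mean(0).round(3))
print(sense()["time_s"],sense()["wrist_force"])
E
```

```text
scene 2977 [0.0739 0.1723] 0.0642 tilt [-0.0073  0.0014] ((0.12265743315219879, 0.00044626742601394653), (0.09001743793487549, 0.10227558016777039), 89.90264129638672)
[57. 11.] 3016 [ 0.69  -1.15   0.047]
[276.  37.] 4909 [ 0.393 -0.21   0.239]
[126.  67.] 3458 [ 0.617 -0.639  0.048]
[144. 191.] 3391 [ 0.74  -0.154  0.03 ]
[240. 173.] 741 [ 0.546 -0.118  0.017]
[359. 212.] 1053 [0.424 0.112 0.041]
[201. 232.] 619 [0.692 0.014 0.04 ]
[371. 264.] 921 [0.477 0.211 0.03 ]
top 2367 [0.0732 0.1714] 0.0649 tilt [-0.0008  0.0011] ((0.1230972409248352, 0.0004675351083278656), (0.09029171615839005, 0.10078515857458115), 89.84992218017578)
[260. 118.] 368 [0.682 0.005 0.046]
[163. 228.] 678 [0.468 0.201 0.031]
[204. 251.] 384 [0.422 0.118 0.045]
15.8833 [-0.1341018  -0.16556915  0.35996427]
```

View pics/scene5.png

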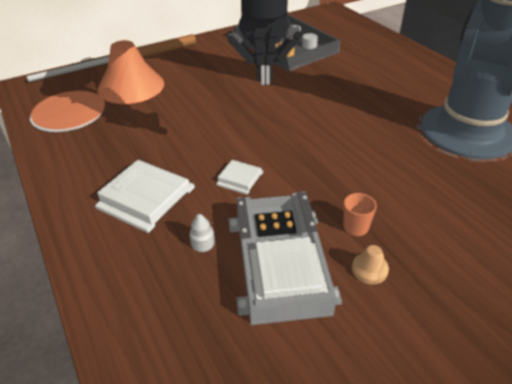

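View pics/top5.png

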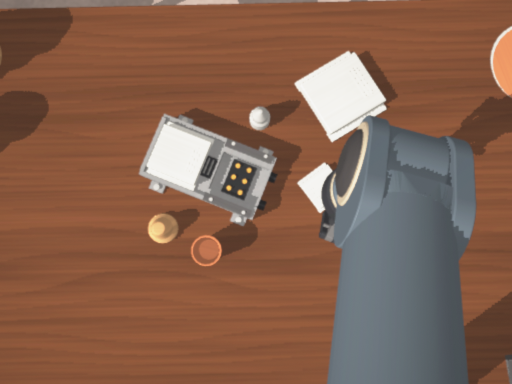

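The cover lies flat on the ledge, at (290,268) in the scene view, centred at x ≈ 122.5 mm. The terminals are bared at (275,222), the bystanders haven't moved and the arm is clear. Handing in.

```bash
python3 -c "
from rig import *
print(finish_job())"
```

```text
the job is handed in; nothing more can be done
None
```

I pressed the snap tab fully in with the closed fingertips, then pushed the cover from behind over the tab and onto the ledge. The job was handed in after about 16 s of the 45 s allowed.

**Last checks, arm clear:**
- **Cover:** its centre is about 122.5 mm along the track. It is clear of the seat at 103 mm, and the end stop is at 126 mm. Its top is level at about 64–65 mm above the bench, so it lies flat, and the terminals are bare.
- **Tab:** after pressing, both cameras read its top about 2–2.5 mm above the deck, against 2 mm when fully in.
- **Bystanders and look-alike covers:** unchanged to within about 1 mm.

**Checks that failed or disagreed:**
- **First contact with the cover:** my 2 N force check never triggered because the cover slid too easily. The first push therefore ran its full stroke and moved the cover about 16 mm. I measured its position by camera before pushing on.
- **Top camera at the end of the push:** the arm blocked its view and that check stopped with an error, so I repeated it after backing the arm away.
- **Pressing force:** the 25 N and 28 N force stops triggered, but the force read just afterwards was only 5–7 N. I relied on the height readings, not the force, to confirm the tab was in.

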